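# Mirror the condiment row onto the serving rack

## Task

Move the three things that stand in a row on the coasters of the steel prep stand to the wooden serving rack, one to a bay, in the reverse order: the one that stands leftmost on the stand goes in the rightmost bay, the middle one in the middle bay, the rightmost in the leftmost bay (left and right as the robot sees them). Stand each upright in the middle of its bay, between the dividers and midway from front to back, without tipping anything over, and leave the tin and the measuring cup where they are.

Things in the scene. Friction and masses are not known exactly. Their poses are not given: they have to be found in the camera images.
- spice_jar: round spice jar with a screw cap, the shortest and thinnest: 46 mm across, 106 mm high (cap, 45 mm across, from 85 mm up). Grip it about 85 mm above the underside. Loose, about 0.11 kg. Origin: centre of its underside, z up along its axis
- squeeze_bottle: round squeeze bottle with a pointed nozzle: body 58 mm across up to 134 mm, then a collar 49 mm across up to 152 mm, a nozzle 20 mm across up to 175 mm. Grip the body near its top, about 127 mm above the underside, so that the nozzle clears the palm. Loose, about 0.32 kg. Origin: centre of its underside, z up along its axis
- sauce_bottle: flattened sauce bottle with a blunt broad cap, no nozzle, 182 mm high; at the grip 46 mm along its own x, 56 mm along its own y. Its x points away from the robot within about 0.4 rad at the start. Grip it across x, about 155 mm above its underside. Loose, about 0.4 kg. Origin: centre of its underside, z up along its axis
- spice_jar_coaster: flat round cork coaster, 82 mm across, 4 mm thick, fixed on the prep stand; the spice jar stands on its middle at the start, 90 mm above the worktop, and it stays behind, so it still shows that thing's place in the old row. Origin: centre of its underside
- squeeze_bottle_coaster: flat round cork coaster, 82 mm across, 4 mm thick, fixed on the prep stand; the squeeze bottle stands on its middle at the start, 90 mm above the worktop, and it stays behind, so it still shows that thing's place in the old row. Origin: centre of its underside
- sauce_bottle_coaster: flat round cork coaster, 82 mm across, 4 mm thick, fixed on the prep stand; the sauce bottle stands on its middle at the start, 90 mm above the worktop, and it stays behind, so it still shows that thing's place in the old row. Origin: centre of its underside
- prep_stand: the old place: low steel stand with three coasters in a row, 100 mm deep (x) by 291 mm long (y), top surface 86 mm above the worktop, upturned ends 8 mm higher, on two upright end panels. Fixed; stands to the left or to the right of the middle. Origin: centre of its underside; x away from the robot, y to the left along the row; the three places lie at y = +95, 0 and -95 mm, x = 0
- serving_rack: the new place, on the other side from the stand: wooden riser 100 mm deep (x) by 291 mm long (y), fixed; four steel dividers (4 mm thick, 16 mm high) part it into three bays, open to front and back. Bay floor 92 mm above the worktop. Origin: centre of its foot on the worktop; x away from the robot, y left along the row; bay middles at y = +95, 0, -95 mm, x = 0
- tin: bystander: low food tin, 75 mm across, 58 mm high, loose on the worktop between the two rows. Origin: centre of its underside. (Not listed: a fixed can opener near x 0.26 to 0.42, y -0.1 m, 0.415 m tall, stands between the rows on the robot side; cross beyond it, near x 0.475, and keep the forearm high)
- measure: bystander: steel measuring cup with a handle, 79 x 105 mm, 79 mm high, loose on the worktop beyond the gap between the rows. Origin: on its bottom. (Not listed: a fixed pot shelf hangs over the left back, y above 0.09 m, front edge at x 0.58, underside 0.42 m up; a wall cabinet over the right back, y below -0.07 m, front edge at x 0.59, underside 0.56 m up; keep wrist and gripper in front of both)

How it is judged:
At the end, for the whole second after the job is handed in: Each thing stands upright (0.1 rad), at rest, on the rack floor (5 mm in height), within 15 mm of the middle of its bay along the rack and from front to back; the thing from the left coaster is in the right bay, from the middle in the middle, from the right in the left (((y of spice_jar_coaster in the frame of prep_stand between 0.075 and 0.115 m and y of spice_jar in the frame of serving_rack between -0.11 and -0.08 m) or (y of spice_jar_coaster in the frame of prep_stand between -0.02 and 0.02 m and y of spice_jar in the frame of serving_rack between -0.015 and 0.015 m) or (y of spice_jar_coaster in the frame of prep_stand between -0.115 and -0.075 m and y of spice_jar in the frame of serving_rack between 0.08 and 0.11 m)) and x of spice_jar in the frame of serving_rack between -0.015 and 0.015 m and z of spice_jar in the frame of serving_rack between 0.087 and 0.097 m and angle between each of spice_jar, squeeze_bottle, sauce_bottle's own z axis and vertical below 0.1 rad and linear speed of each of spice_jar, squeeze_bottle, sauce_bottle below 0.02 m/s and angular speed of each of spice_jar, squeeze_bottle, sauce_bottle below 0.2 rad/s and ((y of squeeze_bottle_coaster in the frame of prep_stand between 0.075 and 0.115 m and y of squeeze_bottle in the frame of serving_rack between -0.11 and -0.08 m) or (y of squeeze_bottle_coaster in the frame of prep_stand between -0.02 and 0.02 m and y of squeeze_bottle in the frame of serving_rack between -0.015 and 0.015 m) or (y of squeeze_bottle_coaster in the frame of prep_stand between -0.115 and -0.075 m and y of squeeze_bottle in the frame of serving_rack between 0.08 and 0.11 m)) and x of squeeze_bottle in the frame of serving_rack between -0.015 and 0.015 m and z of squeeze_bottle in the frame of serving_rack between 0.087 and 0.097 m and ((y of sauce_bottle_coaster in the frame of prep_stand between 0.075 and 0.115 m and y of sauce_bottle in the frame of serving_rack between -0.11 and -0.08 m) or (y of sauce_bottle_coaster in the frame of prep_stand between -0.02 and 0.02 m and y of sauce_bottle in the frame of serving_rack between -0.015 and 0.015 m) or (y of sauce_bottle_coaster in the frame of prep_stand between -0.115 and -0.075 m and y of sauce_bottle in the frame of serving_rack between 0.08 and 0.11 m)) and x of sauce_bottle in the frame of serving_rack between -0.015 and 0.015 m and z of sauce_bottle in the frame of serving_rack between 0.087 and 0.097 m); the robot touches nothing.
It fails at once if one of the three things is tipped over (more than 0.6 rad) (angle between any of spice_jar, squeeze_bottle, sauce_bottle's own z axis and vertical above 0.6 rad).
It fails at once if the tin is pushed away (more than 20 mm) (distance of tin from where it was at the start of the episode above 0.02 m).
It fails at once if the measuring cup is pushed away (more than 20 mm) (distance of measure from where it was at the start of the episode above 0.02 m).
It also fails if it takes over 99 s, if anything falls off the work surface, if the arm or the gripper's body presses on something with over 40 N, if the wrist force passes 120 N, or if a joint passes its speed limit or range.

## Robot

A 6-joint arm with a two-finger parallel gripper is mounted at the origin on a cart in front of the work surface, level with it; the furniture and walls round the work are solid. World frame = base frame: x ahead of the robot, y to its left, z up, the work surface at z = 0. Lengths are in m, angles in rad, forces in N, time in s.
With the tool pointing down it reaches from about 0.325 to 0.775 m from the base axis. Payload 5.5 kg.
Tool frame: the origin (TCP) lies midway between the tips of the shut fingers; the grasp point (between the pads) lies 19 mm behind it; z points along the fingers, y is the line along which they close (so a half turn about z gives the same grasp; the last joint's range is limited). The gripper opens to 85 mm and grips with 20 to 120 N. Pads are 22 mm wide; open, the fingers measure 114 mm over their backs; the gripper's body (76 mm by 85 mm) begins 54 mm behind the grasp point. The pads swing forward as they close: fully open they stand 13 mm farther back than shut.
Start: joints at [-1.211, 0.091, 1.231, -0, 1.82, -0.057], TCP at [0.243, -0.549, 0.231] pointing down, gripper open.
Joint ranges: [-2.87, 2.87], [-0.86, 2.18], [0.17, 2.46], [-1.51, 4.65], [0.06, 2.69], [-2.65, 2.65]. Speed limits (rad/s): [2.57, 2.57, 3.01, 3.14, 3.14, 3.14].

## Interface

Orientations are given as [roll, pitch, yaw] about the fixed x, y, z axes, in that order (R = Rz(yaw) Ry(pitch) Rx(roll)).
In Python, from cell import r gives the robot as it stands.
- The arm moves only by the tool apply_moves, never from a script. Its argument "moves" is a list of rows, each a list of 3 entries, a list of its own where there are three numbers: the opening in per cent of the stroke, from 0 (shut) to 100 (fully open), then the shift along the tool's x, y, z in cm, then the turn, a rotation vector about the tool's x, y, z in rad. A call has 1 to 5 rows; each row is the pose to reach, as a shift and turn from the pose commanded when the call began, along the tool's axes at that moment; what a row does not reach only later rows make up. A row lasts 1/10 s, in which the tool goes at most 50 mm and 8.59 degrees, less where a joint would pass 70% of its speed; a pose out of reach is approached as far as the arm can. A call with a gripper value outside its range is refused whole. The fingers move at their own pace and stop on an object; the grip force is fixed at half the most. Time passes only in rows, so rows that repeat a pose let the fingers close. It gives the time, the measured TCP pose, the force, the opening and the grip force at its end, in the units of the state.
- r.state(): the state, without advancing time (a new reading comes with each control period).
- r.capture(name): name is "scene" or "top"; returns the picture (420x560x3 uint8, red, green, blue); there is no depth.
- r.camera_params(name): a dict with "mtx" (3x3 intrinsics, pixels), "cam_to_world" (4x4, takes a point from camera to world coordinates). Camera axes: x right, y down, z forward; pixel columns grow to the right and rows downward; lengths in m; the calibration is good to about 2 mm. A picture is of the moment at which its call begins. camera_params takes no time and is no camera call.
- r.close_job(): hands the job in; it is judged then, once.
The state is a dict: "t": time; "joints": joint angles; "joint_vel": joint speeds; "joint_efforts": joint torques, N m; "eef_pos": TCP position; "ee_rot": TCP orientation; "force": force on the tool from outside, world axes, zero at the start; "ft_torque": the same for the moment, N m; "finger_gap": opening from 0.0 (shut) to 1.0 (fully open); "grip_force": force on a finger pad.
Only numpy, scipy, OpenCV 4.12 (cv2) and the standard library are available. Lean on these libraries where they do the work, as an engineer would, in place of code of your own. Each camera call takes 0.05 s, during which the arm holds its last target. There are 200 camera calls.

## Working session

There is one attempt and no reset: what is moved stays moved. The work goes in short steps, Python scripts to look and compute and a tool call to move; the robot and the scene stay as the last step left them, time stands still between calls to the robot, and variables do not carry over. Pictures are saved under pics/ and viewed, at most 14 in all, crops included, and the job is handed in when it is done.

Besides the shell and the picture viewer there is one more tool, called after "Call:" by a JSON object that holds its "api" and its "payload". apply_moves: Moves the arm, as the interface text tells. Its arguments: {"type":"object","properties":{"moves":{"type":"array","items":{"type":"array"}}},"required":["moves"]}

```bash
mkdir -p pics; ls; python3 - <<'E'
from cell import r
import cv2,numpy as np
np.set_printoptions(precision=4,suppress=True)
for n in("scene","top"):
    cv2.imwrite(f"pics/{n}0.png",r.capture(n)[:,:,::-1]); p=r.camera_params(n); print(n,p["mtx"],p["cam_to_world"])
s=r.state();print(s)
E
```

```text
pics
scene [[440.3073   0.     273.9786]
 [  0.     440.3073 208.8027]
 [  0.       0.       1.    ]] [[-0.4518 -0.4633  0.7624 -0.3016]
 [-0.8921  0.2408 -0.3823  0.3997]
 [-0.0065 -0.8529 -0.5221  0.6685]
 [ 0.      0.      0.      1.    ]]
top [[486.3334   0.     282.3596]
 [  0.     486.3334 211.9024]
 [  0.       0.       1.    ]] [[ 0.3942 -0.8611  0.3211  0.0934]
 [-0.919  -0.3712  0.1329 -0.2023]
 [ 0.0047 -0.3475 -0.9377  1.3978]
 [ 0.      0.      0.      1.    ]]
{'t': 0.1, 'joints': array([-1.2107,  0.0918,  1.2318, -0.    ,  1.8198, -0.0567]), 'joint_vel': array([ 0.0008, -0.0021, -0.0018,  0.0001, -0.001 , -0.0002]), 'joint_efforts': array([  0.0053, -46.0215, -41.9219,   0.0002,   0.0106,  -0.    ]), 'eef_pos': array([ 0.2428, -0.5484,  0.2303]), 'ee_rot': array([-3.1399, -0.0001,  0.4168]), 'force': array([-0.3376,  0.4552, -0.4946]), 'ft_torque': array([ 0.0101,  0.0533, -0.0035]), 'grip_force': 0.0, 'finger_gap': 1.007053057774488}
```

View pics/scene0.png

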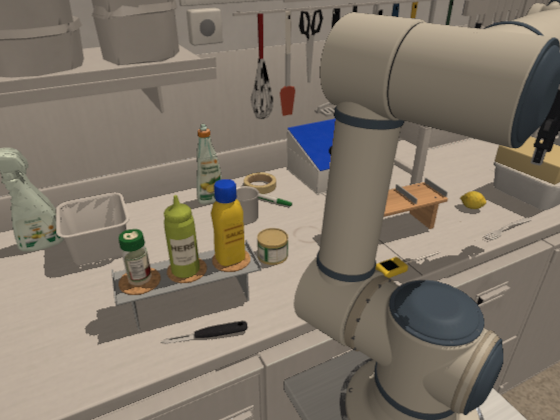

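View pics/top0.png

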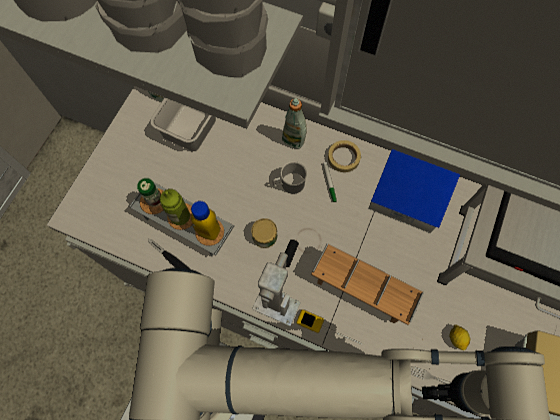

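Left to right on the stand: spice jar (148,188 in top), squeeze bottle (173,205), sauce bottle (204,222). The rack is at about (367,283). I'll enlarge these areas to pick out edges.

```bash
python3 - <<'E'
import cv2,numpy as np
t=cv2.imread("pics/top0.png");s=cv2.imread("pics/scene0.png")
a=cv2.resize(t[235:335,300:433],None,fx=6,fy=6,interpolation=cv2.INTER_CUBIC)
cv2.imwrite("pics/rack.png",a)
b=cv2.resize(t[165:265,115:245],None,fx=3,fy=3,interpolation=cv2.INTER_CUBIC)
c=cv2.resize(s[170:320,105:270],None,fx=2.4,fy=2.4,interpolation=cv2.INTER_CUBIC)
o=np.zeros((400,800,3),np.uint8);o[:300,:390]=b;o[:360,400:796]=c
cv2.imwrite("pics/things.png",o)
E
```

```text
(no output)
```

View pics/rack.png

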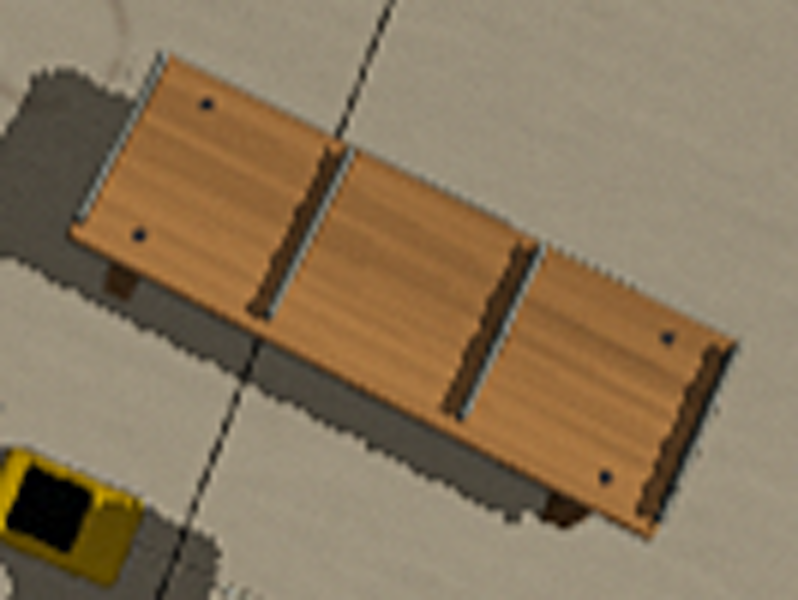

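View pics/things.png

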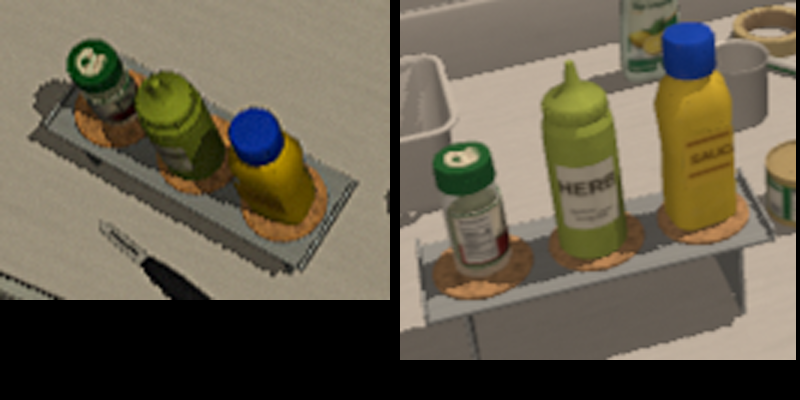

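The rack's four screws and corners show clearly in the crop. All three caps are distinct by colour: green, lime and blue. Next I triangulate them.

```bash
cat > h.py <<'E'
import numpy as np,cv2
from cell import r
from scipy.spatial.transform import Rotation as R
np.set_printoptions(precision=4,suppress=True)
P={n:r.camera_params(n) for n in("scene","top")}
def ray(n,uv):
    p=P[n];T=p["cam_to_world"];d=T[:3,:3]@np.linalg.solve(p["mtx"],[uv[0],uv[1],1]);return T[:3,3],d/np.linalg.norm(d)
def onz(n,uv,z):
    o,d=ray(n,uv);return (o+d*(z-o[2])/d[2])[:2]
def proj(n,X):
    p=P[n];c=np.linalg.inv(p["cam_to_world"])@np.r_[X,1];q=p["mtx"]@c[:3];return q[:2]/q[2]
def tri(a,b):
    o1,d1=ray("scene",a);o2,d2=ray("top",b)
    s=np.linalg.lstsq(np.c_[d1,-d2],o2-o1,rcond=None)[0];p,q=o1+s[0]*d1,o2+s[1]*d2;return (p+q)/2,np.linalg.norm(p-q)
def plan(x,y,z,yaw):
    "shift/turn from present pose to tool-down pose, yaw = heading of tool y axis (mod pi)"
    s=r.state();C=R.from_euler("xyz",s["ee_rot"])
    T=None
    for k in(0,np.pi):
        yw=yaw+k;yv=np.array([np.cos(yw),np.sin(yw),0]);zv=np.array([0,0,-1.]);M=R.from_matrix(np.c_[np.cross(yv,zv),yv,zv])
        t=(C.inv()*M).as_rotvec()
        if T is None or np.linalg.norm(t)<np.linalg.norm(T):T=t
    print("t %.2f pos"%s["t"],s["eef_pos"],"shift cm",100*C.inv().apply(np.array([x,y,z])-s["eef_pos"]),"turn",T,"F",s["force"],"gap %.3f"%s["finger_gap"],"q6 %.2f"%s["joints"][5])
E
python3 - <<'E'
from h import *
im={n:cv2.imread(f"pics/{n}0.png") for n in("scene","top")}
u=lambda p:(np.array(p)+.5)/6-.5+[300,235]
c=[onz("top",u(p),.092) for p in[(70,235),(652,537),(735,345),(167,55)]]
sc=[onz("top",u(p),.092) for p in[(139,235),(605,477),(668,339),(207,104)]]
for q in(c,sc):
    q=np.array(q);print("rack",q.mean(0),"sides",[np.linalg.norm(q[i]-q[i-1]) for i in range(4)],"yaw",[np.arctan2(*(-(a-b))[[0]],*(a-b)[[1]]) for a,b in((q[0],q[1]),(q[3],q[2]))])
def cap(n,lo,hi,roi):
    h=cv2.cvtColor(im[n],cv2.COLOR_BGR2HSV);m=cv2.inRange(h,lo,hi);k=np.zeros_like(m);x0,y0,x1,y1=roi;k[y0:y1,x0:x1]=m[y0:y1,x0:x1]
    C=max(cv2.findContours(k,cv2.RETR_EXTERNAL,cv2.CHAIN_APPROX_NONE)[0],key=cv2.contourArea)
    M=cv2.moments(C);return np.array([M["m10"]/M["m00"],M["m01"]/M["m00"]]),C
for nm,lo,hi in(("jar",(55,60,20),(90,255,255)),("sauce",(105,120,40),(130,255,255)),("sauceY",(15,150,60),(27,255,255)),("squeeze",(28,110,40),(45,255,255))):
    a,A=cap("scene",lo,hi,(105,170,260,300));b,B=cap("top",lo,hi,(115,165,245,265))
    print(nm,a,b,*tri(a,b),cv2.minAreaRect(A),cv2.minAreaRect(B))
t=lambda p:(np.array(p)+.5)/3-.5+[115,165]
s=lambda p:(np.array(p)+.5)/2.4-.5
s2=lambda p:((np.array(p)-[400,0])+.5)/2.4-.5+[105,170]
print("nozzle",tri(s2((571,65)),t((163,78))))
# stand upturned-end corners in top
for p in[(352,183),(300,268),(70,55)]:print(onz("top",t(p),.094))
for nm,p in(("jar",(482,265)),("sq",(597,242)),("sauce",(704,214))):print("coaster scene",nm,onz("scene",s2(p),.094))
E
```

```text
rack [ 0.4422 -0.3083] sides [np.float64(0.09756936819405801), np.float64(0.28722726176175617), np.float64(0.0961984129734717), np.float64(0.28578573005473457)] yaw [np.float64(-0.0845033075782905), np.float64(-0.08927326067114696)]
rack [ 0.4435 -0.308 ] sides [np.float64(0.07025383351139124), np.float64(0.2308579175518269), np.float64(0.07013765423145248), np.float64(0.23127721302207474)] yaw [np.float64(-0.08662547836845706), np.float64(-0.08713697023482732)]
jar [130.9644 239.9423] [145.9451 186.7207] [0.4291 0.3371 0.185 ] 0.0008275024604483197 ((131.0, 240.0), (20.0, 24.0), 90.0) ((145.5, 187.0), (16.0, 17.0), 90.0)
sauce [224.8363 190.5812] [199.8848 210.1159] [0.407 0.151 0.255] 0.0011483287231044534 ((224.5, 190.5), (23.0, 21.0), 90.0) ((200.1000213623047, 210.2000274658203), (18.335756301879883, 16.099689483642578), 63.43495178222656)
sauceY [228.3021 233.0041] [206.0024 227.685 ] [0.3983 0.1482 0.1576] 0.009567487813404447 ((228.43533325195312, 233.2724151611328), (65.12100219726562, 31.14386749267578), 84.92039489746094) ((197.80661010742188, 221.44813537597656), (56.43171310424805, 33.60649108886719), 29.05460548400879)
squeeze [181.1066 239.6691] [172.1541 202.1631] [0.4182 0.2513 0.1675] 0.01415968127453456 ((180.76405334472656, 236.29501342773438), (81.71632385253906, 29.106271743774414), 80.78897094726562) ((172.75, 203.25), (29.698484420776367, 21.920310974121094), 45.0)
nozzle (array([0.4215, 0.2441, 0.2589]), np.float64(0.003390233430696205))
[0.4454 0.0969]
[0.3515 0.1056]
[0.4558 0.405 ]
coaster scene jar [0.4193 0.339 ]
coaster scene sq [0.4044 0.2455]
coaster scene sauce [0.3983 0.1502]
```

```bash
python3 - <<'E'
from h import *
from scipy.optimize import least_squares
im={n:cv2.imread(f"pics/{n}0.png") for n in("scene","top")}
for nm,z,a,b in(("jar",.1895,(130.96,239.94),(145.95,186.72)),("sauce",.258,(224.84,190.58),(199.88,210.12))):
    print(nm,onz("scene",a,z),onz("top",b,z))
# coasters: outermost orange pixels, circle of radius 41 mm robustly fitted on z=.094
h={n:cv2.cvtColor(im[n],cv2.COLOR_BGR2HSV) for n in im}
seed=dict(jar=(.423,.338),sq=(.415,.245),sauce=(.403,.150))
for n in("scene","top"):
    m=cv2.inRange(h[n],(5,90,60),(16,255,255))
    ys,xs=np.nonzero(m)
    W=np.array([onz(n,q,.094) for q in zip(xs,ys)])
    for k,c in seed.items():
        w=W[np.linalg.norm(W-c,axis=1)<.055]
        # extreme pixels by direction sector
        d=w-np.array(c);an=np.arctan2(d[:,1],d[:,0]);rr=np.hypot(*d.T)
        e=[w[i][np.argmax(rr[i])] for s in np.arange(-np.pi,np.pi,.2) for i in[np.nonzero((an>=s)&(an<s+.2))[0]] if len(i) and rr[i].max()>.03]
        e=np.array(e);f=least_squares(lambda p:np.hypot(*(e-p).T)-.041,c,loss="soft_l1",f_scale=.002)
        print(n,k,len(e),f.x,f.cost)
# cap widths at several rows
for n,lo,hi,roi in(("scene",(105,120,40),(130,255,255),(195,165,250,215)),("top",(105,120,40),(130,255,255),(185,190,215,228))):
    x0,y0,x1,y1=roi;m=cv2.inRange(h[n],lo,hi)[y0:y1,x0:x1]
    X=np.array([.405,.151,.258]);ax=proj(n,X+[0,0,.02])-proj(n,X-[0,0,.02]);ax/=np.linalg.norm(ax);pe=np.array([-ax[1],ax[0]])
    ys,xs=np.nonzero(m);v=np.c_[xs,ys]@pe;u=np.c_[xs,ys]@ax
    T=P[n]["cam_to_world"];dist=(np.linalg.inv(T)@np.r_[X,1])[2]
    print(n,"width mm",(np.percentile(v,99.5)-np.percentile(v,.5)+1)*dist/P[n]["mtx"][0,0]*1000, "view az",np.arctan2(*(T[:2,3]-X[:2])[::-1]),len(v))
m=cv2.inRange(h["scene"],(15,120,60),(27,255,255))
for row in range(202,262,4):
    x=np.nonzero(m[row,200:262])[0]; print(row,x.min()+200,x.max()+200,end=" | ")
E
```

```text
jar [0.4219 0.3374] [0.4281 0.3355]
sauce [0.4011 0.1525] [0.4065 0.1505]
scene jar 28 [0.4188 0.3376] 4.145251275596058e-05
scene sq 22 [0.4095 0.2456] 7.423901237717028e-05
scene sauce 22 [0.3993 0.1515] 3.332670077606783e-05
top jar 19 [0.4263 0.3372] 8.498421045227858e-06
top sq 22 [0.4154 0.2452] 6.982636015370104e-05
top sauce 22 [0.4054 0.1492] 7.00035233044581e-06
scene width mm 41.97124680870387 view az 2.80322208422964 457
top width mm 42.12009668194641 view az -2.2935129254337614 259
202 214 239 | 206 213 241 | 210 212 242 | 214 211 242 | 218 212 242 | 222 213 242 | 226 213 243 | 230 214 243 | 234 214 259 | 238 214 243 | 242 214 260 | 246 215 244 | 250 215 244 | 254 215 245 | 258 215 249 |
```

```bash
python3 - <<'E'
import cv2,numpy as np
t=cv2.imread("pics/top0.png");s=cv2.imread("pics/scene0.png")
o=np.zeros((600,800,3),np.uint8)
o[:600,:400]=cv2.resize(t[192:252,185:225],None,fx=10,fy=10,interpolation=cv2.INTER_CUBIC)
o[:600,400:760]=cv2.resize(s[175:275,200:260],None,fx=6,fy=6,interpolation=cv2.INTER_CUBIC)
cv2.imwrite("pics/sauce.png",np.clip(o*1.4,0,255).astype(np.uint8))
E
```

```text
(no output)
```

View pics/sauce.png

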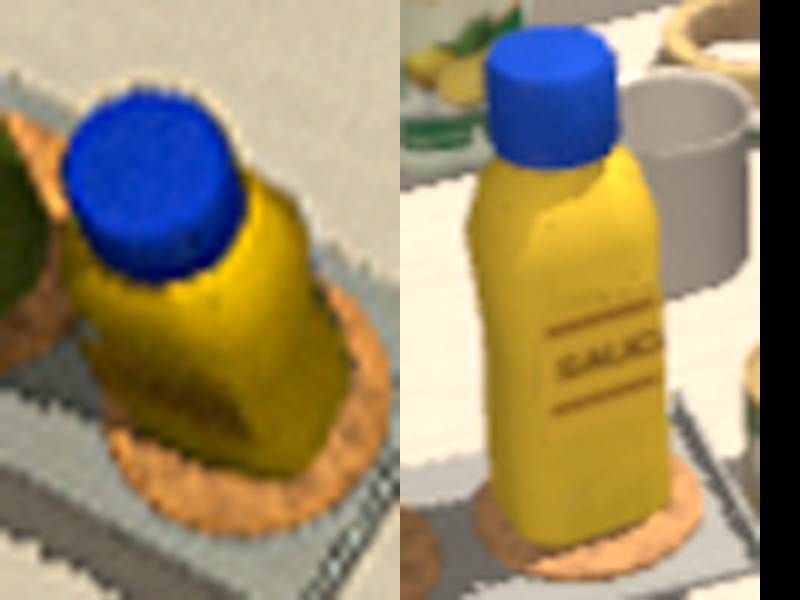

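The sauce bottle is boxy. Its base edges run (130,430)-(290,475) in the left crop and (540,545)-(668,500) in the right crop.

```bash
python3 - <<'E'
from h import *
t=lambda p:(np.array(p)+.5)/10-.5+[185,192]
s=lambda p:(np.array(p)+.5-[400,0])/6-.5+[200,175]
for n,a,b in(("top",t((135,430)),t((290,475))),("top",t((290,475)),t((350,370))),("scene",s((540,545)),s((668,500))),("scene",s((500,515)),s((540,545)))):
    A,B=onz(n,a,.094),onz(n,b,.094);d=B-A;print(n,A,B,d,np.linalg.norm(d),"dir",np.arctan2(d[1],d[0]))
# stripes on the face, height about .094+.085
for z in(.17,.19):
    A,B=onz("scene",s((550,332)),z),onz("scene",s((655,302)),z);d=B-A;print(d,np.arctan2(d[1],d[0]))
plan(.475,-.4,.40,-.087)
print(r.state()["joints"])
E
```

```text
top [0.3838 0.1732] [0.3892 0.1274] [ 0.0053 -0.0457] 0.04605873976850659 dir -1.454844614310746
top [0.3892 0.1274] [0.4237 0.1255] [ 0.0345 -0.0019] 0.034591164889016826 dir -0.0560277450284694
scene [0.3861 0.174 ] [0.3889 0.1247] [ 0.0028 -0.0493] 0.049362403006757295 dir -1.5139179248399002
scene [0.4081 0.1804] [0.3861 0.174 ] [-0.022  -0.0064] 0.02293507519624799 dir -2.858383398071875
[ 0.0005 -0.0385] -1.5575999095012094
[ 0.0005 -0.037 ] -1.5575999095012094
t 0.10 pos [ 0.2428 -0.5484  0.2303] shift cm [ 27.2391  -4.1991 -16.9641] turn [-0.0015 -0.001  -1.067 ] F [-0.3376  0.4552 -0.4946] gap 1.007 q6 -0.06
[-1.2107  0.0918  1.2318 -0.      1.8198 -0.0567]
```

Call:
{"api": "apply_moves", "payload": {"moves": [[60,[5,-1,-4],[0,0,-0.13]],[60,[10,-2,-8],[0,0,-0.27]],[60,[15,-3,-12],[0,0,-0.4]],[60,[20,-4,-15],[0,0,-0.53]],[60,[23.5,-4.2,-17],[0,0,-0.66]]]}}

```text
t: 0.6
eef_pos: [0.4103, -0.4332, 0.3795]
ee_rot: [3.141, 0.0, 1.082]
force: [-0.3, -1.6, 0.8]
finger_gap: 0.597
grip_force: 0.0
```

```bash
python3 - <<'E'
from h import *
plan(.485,-.25,.42,0.0)
E
```

```text
t 0.60 pos [ 0.4103 -0.4332  0.3795] shift cm [19.6839 -2.0118 -4.0564] turn [ 0.0002  0.0002 -0.4891] F [-0.313  -1.5556  0.8006] gap 0.597 q6 -0.38
```

Call:
{"api": "apply_moves", "payload": {"moves": [[60,[4,-0.4,-4],[0,0,-0.1]],[60,[8,-0.8,-4],[0,0,-0.2]],[60,[12,-1.2,-4],[0,0,-0.3]],[60,[16,-1.6,-4],[0,0,-0.4]],[60,[18,-2,-4],[0,0,-0.42]]]}}

```text
t: 1.1
eef_pos: [0.4782, -0.2637, 0.418]
ee_rot: [3.142, -0.001, 1.503]
force: [0.4, -0.6, 0.0]
finger_gap: 0.601
grip_force: 0.0
```

```bash
python3 - <<'E'
from h import *
plan(.485,.0,.42,0.0)
plan(.485,.13,.42,0.0)
E
```

```text
t 1.10 pos [ 0.4782 -0.2637  0.418 ] shift cm [26.3581 -1.1125 -0.1745] turn [ 0.     -0.0008 -0.068 ] F [ 0.4388 -0.6026  0.0228] gap 0.601 q6 -0.50
t 1.10 pos [ 0.4782 -0.2637  0.418 ] shift cm [39.328  -1.9961 -0.1642] turn [ 0.     -0.0008 -0.068 ] F [ 0.4388 -0.6026  0.0228] gap 0.601 q6 -0.50
```

Call:
{"api": "apply_moves", "payload": {"moves": [[60,[5,-0.6,-0.2],[0,0,-0.07]],[60,[10,-0.8,-0.2],[0,0,-0.07]],[60,[15,-1,-0.2],[0,0,-0.07]],[60,[20,-1.2,-0.2],[0,0,-0.07]],[60,[25,-1.4,-0.2],[0,0,-0.07]]]}}

```text
t: 1.6
eef_pos: [0.4812, -0.0148, 0.4198]
ee_rot: [-3.141, -0.0, 1.566]
force: [0.8, -0.6, -0.2]
finger_gap: 0.604
grip_force: 0.0
```

Call:
{"api": "apply_moves", "payload": {"moves": [[80,[5,0,0],[0,0,0]],[80,[10,0,0],[0,0,0]],[100,[13,1.5,0],[0,0,0]],[100,[13,5,1],[0,0,0]],[100,[13,5,1],[0,0,0]]]}}

```text
t: 2.1
eef_pos: [0.523, 0.1173, 0.4145]
ee_rot: [-3.125, -0.005, 1.579]
force: [-48.8, 13.3, 8.2]
finger_gap: 0.997
grip_force: 36.4
```

```bash
python3 - <<'E'
from h import *
plan(.403,.1505,.34,.05)
E
```

```text
t 2.10 pos [0.523  0.1173 0.4145] shift cm [  3.3764 -11.8461   7.6652] turn [-0.0164 -0.0049 -0.0421] F [-48.7805  13.2508   8.2069] gap 0.997 q6 0.15
```

I got the sign wrong there: tool y points to +x, so the gripper touched the shelf. Backing off now.

Call:
{"api": "apply_moves", "payload": {"moves": [[100,[0,-5,0],[0,0,0]],[100,[1,-10,0],[0,0,0]],[100,[3,-12.5,2],[0,0,0]],[100,[3.3,-12.8,4],[0,0,-0.05]],[100,[3.3,-12.8,4],[0,0,-0.05]]]}}

```text
t: 2.6
eef_pos: [0.4031, 0.1471, 0.3678]
ee_rot: [-3.138, 0.001, 1.619]
force: [0.6, 0.5, -0.4]
finger_gap: 0.999
grip_force: 0.0
```

```bash
python3 - <<'E'
from h import *
plan(.403,.1505,.226,.05)
for n in P: cv2.imwrite(f"pics/{n}1.png",r.capture(n)[:,:,::-1])
a=cv2.imread("pics/scene1.png")[100:320,60:330];b=cv2.imread("pics/top1.png")[140:280,100:300]
o=np.zeros((600,800,3),np.uint8);o[:440,:400]=cv2.resize(a,None,fx=2,fy=2)[:,:400];o[:280,400:800]=cv2.resize(b,None,fx=2,fy=2);cv2.imwrite("pics/v1.png",o)
E
```

```text
t 2.60 pos [0.4031 0.1471 0.3678] shift cm [ 0.3525  0.0563 14.1822] turn [-0.0034  0.0007 -0.0017] F [ 0.6023  0.4728 -0.3509] gap 0.999 q6 0.22
```

View pics/v1.png

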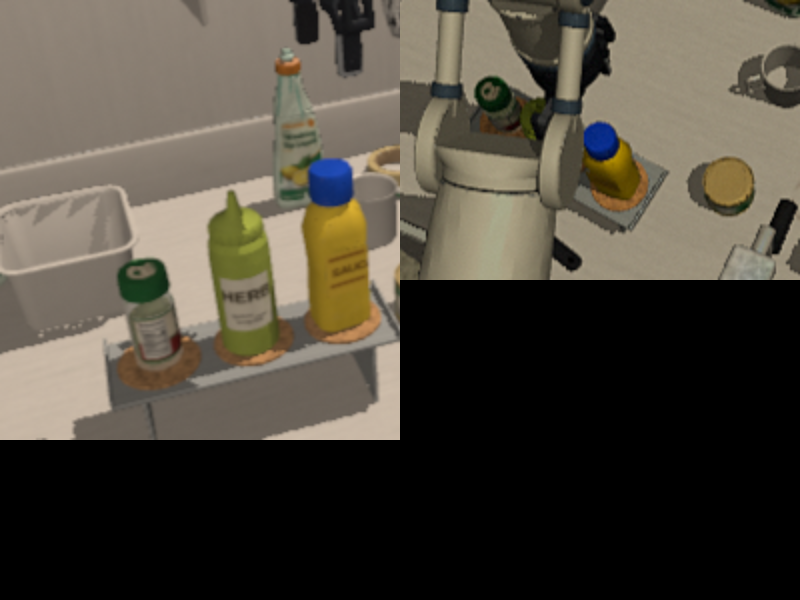

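The things still stand in place and the gripper is above the sauce bottle. Descending.

Call:
{"api": "apply_moves", "payload": {"moves": [[100,[0,0,4],[0,0,0]],[100,[0,0,8],[0,0,0]],[100,[0.2,0,11],[0,0,0]],[100,[0.2,0,14],[0,0,0]],[100,[0.2,0,14],[0,0,0]]]}}

```text
t: 3.2
eef_pos: [0.4035, 0.1478, 0.2263]
ee_rot: [-3.134, 0.002, 1.615]
force: [-0.5, 0.1, 0.5]
finger_gap: 1.002
grip_force: 0.0
```

Call:
{"api": "apply_moves", "payload": {"moves": [[50,[0,0,0],[0,0,0]],[30,[0,0,0],[0,0,0]],[20,[0,0,0],[0,0,0]],[20,[0,0,0],[0,0,0]],[20,[0,0,0],[0,0,0]]]}}

```text
t: 3.7
eef_pos: [0.4053, 0.1488, 0.233]
ee_rot: [3.136, -0.001, 1.616]
force: [1.7, -0.2, 6.3]
finger_gap: 0.538
grip_force: 62.8
```

Call:
{"api": "apply_moves", "payload": {"moves": [[20,[0,0,-2],[0,0,0]],[20,[0,0,-5],[0,0,0]],[20,[0,0,-8],[0,0,0]],[20,[0,2,-11],[0,0,0]],[20,[0,4,-14],[0,0,0]]]}}

```text
t: 4.2
eef_pos: [0.4443, 0.1505, 0.3717]
ee_rot: [3.141, -0.0, 1.617]
force: [0.1, 0.4, -3.2]
finger_gap: 0.546
grip_force: 64.5
```

```bash
python3 - <<'E'
from h import *
plan(.48,.0,.38,0)
cv2.imwrite("pics/scene2.png",r.capture("scene")[:,:,::-1])
E
```

```text
t 4.20 pos [0.4443 0.1505 0.3717] shift cm [-15.2032   2.8681  -0.8353] turn [ 0.0003 -0.0001  0.0464] F [ 0.111   0.4477 -3.1882] gap 0.546 q6 0.21
```

View pics/scene2.png

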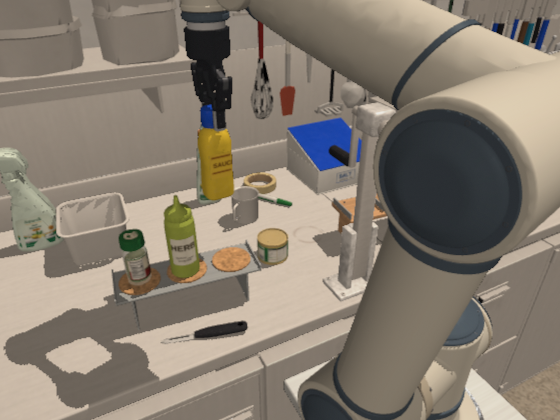

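The bottle hangs upright at (213,160) and its coaster is empty. Crossing beyond the can opener at (365,190).

Call:
{"api": "apply_moves", "payload": {"moves": [[20,[-4,3.5,-0.5],[0,0,0.04]],[20,[-9,3.2,-1],[0,0,0.05]],[20,[-14,3,-1],[0,0,0.05]],[20,[-19,2.8,-1],[0,0,0.06]],[20,[-24,2.6,-1],[0,0,0.06]]]}}

```text
t: 4.75
eef_pos: [0.4807, -0.0869, 0.3796]
ee_rot: [-3.141, -0.0, 1.557]
force: [1.4, 0.4, -4.0]
finger_gap: 0.542
grip_force: 67.1
```

Call:
{"api": "apply_moves", "payload": {"moves": [[20,[-5,0,0],[0,0,0.02]],[20,[-9,0,0],[0,0,0.04]],[20,[-11.5,-1,0],[0,0,0.06]],[20,[-12.3,-3,0],[0,0,0.08]],[20,[-12.3,-3,0],[0,0,0.08]]]}}

```text
t: 5.25
eef_pos: [0.4477, -0.2091, 0.38]
ee_rot: [-3.14, -0.0, 1.473]
force: [-0.1, -1.3, -3.7]
finger_gap: 0.541
grip_force: 67.1
```

```bash
python3 - <<'E'
from h import *
plan(.4498,-.2134,.26,-.087)
E
```

```text
t 5.25 pos [ 0.4477 -0.2091  0.38  ] shift cm [-0.4045  0.2652 11.9972] turn [-0.0016 -0.     -0.0109] F [-0.1237 -1.2944 -3.7116] gap 0.541 q6 -0.41
```

Call:
{"api": "apply_moves", "payload": {"moves": [[20,[-0.4,0.2,4],[0,0,0]],[20,[-0.4,0.2,8],[0,0,0]],[20,[-0.4,0.2,11],[0,0,0]],[20,[-0.4,0.2,13],[0,0,0]],[20,[-0.4,0.2,13],[0,0,0]]]}}

```text
t: 5.75
eef_pos: [0.4502, -0.2106, 0.2458]
ee_rot: [-3.135, -0.003, 1.478]
force: [-1.4, 0.6, -3.8]
finger_gap: 0.541
grip_force: 67.0
```

```bash
python3 - <<'E'
from h import *
plan(.4498,-.2134,.231,-.087)
for n in P: cv2.imwrite(f"pics/{n}3.png",r.capture(n)[:,:,::-1])
a=cv2.imread("pics/scene3.png")[120:300,330:470];b=cv2.imread("pics/top3.png")[220:340,280:440]
o=np.zeros((540,800,3),np.uint8);o[:540,:420]=cv2.resize(a,None,fx=3,fy=3);o[:285,420:800]=cv2.resize(b,(380,285));cv2.imwrite("pics/v3.png",o)
E
```

```text
t 5.75 pos [ 0.4502 -0.2106  0.2458] shift cm [-0.292   0.0011  1.4767] turn [-0.0068 -0.0034 -0.0059] F [-1.3946  0.5656 -3.7791] gap 0.541 q6 -0.41
```

View pics/v3.png

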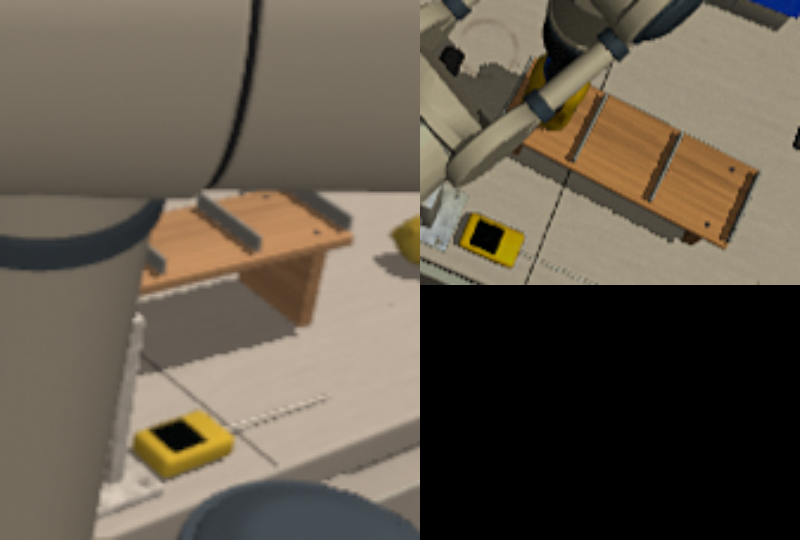

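The bottle is over the left bay, between the dividers. Lowering by feel.

Call:
{"api": "apply_moves", "payload": {"moves": [[20,[-0.2,0,0.5],[0,0,0]],[20,[-0.2,0,1],[0,0,0]],[20,[-0.2,0,1.2],[0,0,0]],[20,[-0.2,0,1.3],[0,0,0]],[20,[-0.2,0,1.3],[0,0,0]]]}}

```text
t: 6.35
eef_pos: [0.4508, -0.2139, 0.2372]
ee_rot: [-3.142, -0.0, 1.477]
force: [-0.1, 0.2, -3.4]
finger_gap: 0.539
grip_force: 67.0
```

Call:
{"api": "apply_moves", "payload": {"moves": [[20,[0,0,0.3],[0,0,0]],[20,[0,0,0.3],[0,0,0]],[20,[0,0,0.3],[0,0,0]]]}}

```text
t: 6.65
eef_pos: [0.4511, -0.214, 0.2351]
ee_rot: [3.14, 0.001, 1.477]
force: [-0.5, 1.1, 1.5]
finger_gap: 0.542
grip_force: 67.5
```

Call:
{"api": "apply_moves", "payload": {"moves": [[20,[0,0,0.2],[0,0,0]],[20,[0,0,0.2],[0,0,0]],[20,[0,0,0.2],[0,0,0]]]}}

```text
t: 6.95
eef_pos: [0.451, -0.2139, 0.235]
ee_rot: [3.138, 0.001, 1.477]
force: [-1.2, 2.9, 9.3]
finger_gap: 0.539
grip_force: 68.6
```

Contact. Releasing and rising.

Call:
{"api": "apply_moves", "payload": {"moves": [[60,[0,0,-0.2],[0,0,0]],[80,[0,0,-0.2],[0,0,0]],[100,[0,0,-0.2],[0,0,0]],[100,[0,0,-0.2],[0,0,0]]]}}

```text
t: 7.35
eef_pos: [0.4508, -0.2139, 0.2338]
ee_rot: [-3.141, -0.0, 1.477]
force: [0.2, -0.1, 0.2]
finger_gap: 0.999
grip_force: 0.0
```

Call:
{"api": "apply_moves", "payload": {"moves": [[100,[0,0,-2],[0,0,0]],[100,[0,0,-6],[0,0,0]],[100,[0,0,-11],[0,0,0]],[100,[0,0,-16],[0,0,0]],[60,[2,3,-18],[0,0,0]]]}}

```text
t: 7.85
eef_pos: [0.4809, -0.198, 0.4214]
ee_rot: [3.133, 0.004, 1.472]
force: [0.5, 0.3, 1.2]
finger_gap: 0.856
grip_force: 0.0
```

```bash
python3 - <<'E'
from h import *
plan(.485,.0,.42,0)
E
```

```text
t 7.85 pos [ 0.4809 -0.198   0.4214] shift cm [19.7464 -1.5337  0.0431] turn [ 0.0086  0.0049 -0.0983] F [0.4909 0.3471 1.2278] gap 0.856 q6 -0.36
```

Call:
{"api": "apply_moves", "payload": {"moves": [[60,[5,-0.4,0],[0,0,-0.02]],[60,[10,-0.8,0],[0,0,-0.04]],[60,[15,-1.2,0],[0,0,-0.06]],[60,[20,-1.6,0],[0,0,-0.08]],[60,[25,-2.2,0],[0,0,-0.1]]]}}

```text
t: 8.35
eef_pos: [0.4841, 0.0551, 0.4138]
ee_rot: [-3.141, 0.0, 1.577]
force: [0.2, 0.7, 0.5]
finger_gap: 0.6
grip_force: 0.0
```

```bash
python3 - <<'E'
from h import *
plan(.4125,.2454,.36,-0.05)
E
```

```text
t 8.35 pos [0.4841 0.0551 0.4138] shift cm [19.0805 -7.0298  5.3843] turn [-0.0003  0.      0.0565] F [0.1691 0.7303 0.4651] gap 0.600 q6 0.04
```

Call:
{"api": "apply_moves", "payload": {"moves": [[100,[4.5,-2,0],[0,0,0.05]],[100,[9.5,-4,0],[0,0,0.05]],[100,[14,-6,1],[0,0,0.05]],[100,[18.5,-7,3],[0,0,0.05]],[100,[19,-7,5],[0,0,0.05]]]}}

```text
t: 8.85
eef_pos: [0.4114, 0.2466, 0.3639]
ee_rot: [3.141, -0.002, 1.532]
force: [1.1, -0.7, -1.0]
finger_gap: 0.994
grip_force: 0.0
```

```bash
python3 - <<'E'
from h import *
r.capture("top");plan(.4125,.2454,.20,-0.05)
E
```

```text
t 8.90 pos [0.4116 0.2459 0.3592] shift cm [-0.0199  0.1759 15.9233] turn [-0.0053  0.0018  0.0112] F [ 2.2196  2.6298 -2.7868] gap 0.994 q6 0.51
```

Call:
{"api": "apply_moves", "payload": {"moves": [[100,[0,0.1,4],[0,0,0]],[100,[0,0.1,8],[0,0,0]],[100,[0,0.1,12],[0,0,0]],[100,[0,0.1,15],[0,0,0]],[100,[0,0.1,15.9],[0,0,0]]]}}

```text
t: 9.4
eef_pos: [0.4131, 0.2414, 0.2013]
ee_rot: [-3.136, 0.003, 1.526]
force: [-0.5, 0.0, -0.6]
finger_gap: 1.001
grip_force: 0.0
```

Call:
{"api": "apply_moves", "payload": {"moves": [[80,[0,0,0],[0,0,0]],[70,[0,0,0],[0,0,0]],[50,[0,0,0],[0,0,0]],[30,[0,0,0],[0,0,0]],[30,[0,0,0],[0,0,0]]]}}

```text
t: 9.9
eef_pos: [0.4148, 0.2431, 0.2087]
ee_rot: [3.137, -0.003, 1.527]
force: [-1.2, -0.7, 6.1]
finger_gap: 0.594
grip_force: 61.0
```

```bash
python3 - <<'E'
from h import *
r.capture("top");plan(.48,.1,.36,-0.05)
E
```

```text
t 9.95 pos [0.4148 0.2431 0.2087] shift cm [-13.9773   7.2061 -15.1374] turn [ 0.0041 -0.0025  0.0062] F [-2.4109 -0.4159  6.267 ] gap 0.592 q6 0.50
```

```bash
python3 - <<'E'
from h import *
cv2.imwrite("pics/scene4.png",r.capture("scene")[:,:,::-1])
a=cv2.imread("pics/scene4.png")[130:290,110:260]
cv2.imwrite("pics/v4.png",cv2.resize(a,None,fx=3.7,fy=3.7,interpolation=cv2.INTER_CUBIC))
E
```

```text
(no output)
```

View pics/v4.png

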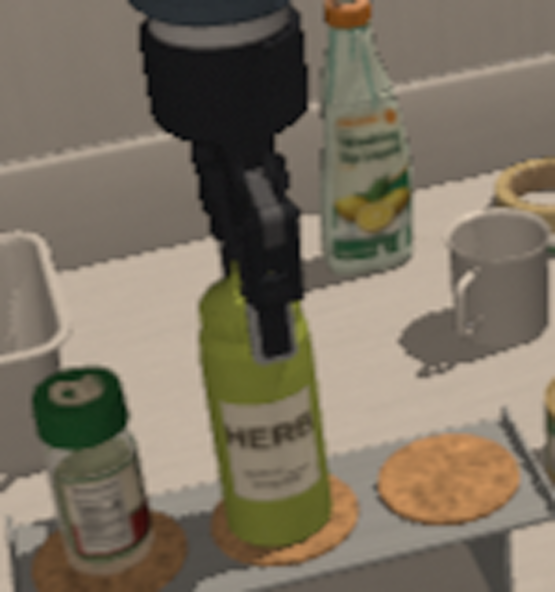

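The pads sit on the sloping shoulder, too high (pad tip at (272,355)). I'll regrip about 8 mm lower.

Call:
{"api": "apply_moves", "payload": {"moves": [[80,[0,0,0],[0,0,0]],[100,[0,0,0],[0,0,0]],[100,[0.2,0,0.4],[0,0,0]],[100,[0.2,0,0.8],[0,0,0]],[100,[0.2,0,0.8],[0,0,0]]]}}

```text
t: 10.5
eef_pos: [0.4138, 0.2446, 0.196]
ee_rot: [-3.14, 0.001, 1.527]
force: [0.8, -0.4, -0.2]
finger_gap: 0.998
grip_force: 0.0
```

Call:
{"api": "apply_moves", "payload": {"moves": [[80,[0,0,0],[0,0,0]],[70,[0,0,0],[0,0,0]],[50,[0,0,0],[0,0,0]],[30,[0,0,0],[0,0,0]],[30,[0,0,0],[0,0,0]]]}}

```text
t: 11.0
eef_pos: [0.4144, 0.2449, 0.1979]
ee_rot: [3.14, -0.001, 1.527]
force: [0.2, 0.5, 3.8]
finger_gap: 0.624
grip_force: 63.7
```

Call:
{"api": "apply_moves", "payload": {"moves": [[30,[0,0,-1],[0,0,0]],[30,[0,0,-3],[0,0,0]],[30,[0,0,-6],[0,0,0]],[30,[0,0,-10],[0,0,0]],[30,[0,0,-14],[0,0,0]]]}}

```text
t: 11.5
eef_pos: [0.4137, 0.2444, 0.3378]
ee_rot: [-3.139, 0.001, 1.527]
force: [1.0, 0.1, -1.7]
finger_gap: 0.62
grip_force: 63.7
```

```bash
python3 - <<'E'
from h import *
cv2.imwrite("pics/scene5.png",r.capture("scene")[:,:,::-1]);plan(.485,.1,.36,-0.02)
h=cv2.cvtColor(cv2.imread("pics/scene5.png"),cv2.COLOR_BGR2HSV);m=cv2.inRange(h,(28,110,40),(45,255,255))
C=max(cv2.findContours(m,0,1)[0],key=cv2.contourArea);print(cv2.contourArea(C),cv2.boundingRect(C),cv2.fitEllipse(C))
b,_=proj("scene",[.414,.245,.23]),0;print(proj("scene",[.414,.245,.23]),proj("scene",[.414,.245,.35]))
E
```

```text
t 11.55 pos [0.4143 0.2447 0.3457] shift cm [-14.1346   7.7136  -1.4326] turn [ 0.0075 -0.0039 -0.0241] F [-2.7356 -2.4619  2.2567] gap 0.628 q6 0.51
1937.0 (153, 134, 40, 85) ((172.60302734375, 179.90591430664062), (33.88292694091797, 87.70947265625), 170.7005615234375)
[177.6179 211.568 ] [169.3405 153.346 ]
```

Held and upright. The sauce bottle already stands in the rack (top 0.276 m), so I'll cross high.

Call:
{"api": "apply_moves", "payload": {"moves": [[30,[-2,1,-4],[0,0,0]],[30,[-5,3,-7],[0,0,0]],[30,[-9,5.5,-7.7],[0,0,0]],[30,[-13,7.5,-7.7],[0,0,0]],[30,[-18,7.5,-7.7],[0,0,0]]]}}

```text
t: 12.05
eef_pos: [0.4829, 0.0602, 0.4122]
ee_rot: [-3.138, 0.0, 1.528]
force: [-0.0, 0.4, -3.9]
finger_gap: 0.622
grip_force: 64.4
```

Call:
{"api": "apply_moves", "payload": {"moves": [[30,[-5,0,0],[0,0,0.01]],[30,[-10,0.2,0],[0,0,0.02]],[30,[-15,0.4,0],[0,0,0.03]],[30,[-20,0.6,0],[0,0,0.04]],[30,[-25,0.8,0],[0,0,0.05]]]}}

```text
t: 12.55
eef_pos: [0.4776, -0.1904, 0.4138]
ee_rot: [-3.141, -0.0, 1.476]
force: [0.9, 0.4, -1.9]
finger_gap: 0.623
grip_force: 64.5
```

```bash
python3 - <<'E'
from h import *
plan(.4425,-.308,.42,-.087)
E
```

```text
t 12.55 pos [ 0.4776 -0.1904  0.4138] shift cm [-12.0367  -2.3854  -0.6247] turn [-0.001  -0.0004 -0.0075] F [ 0.9267  0.4243 -1.8569] gap 0.623 q6 -0.35
```

Call:
{"api": "apply_moves", "payload": {"moves": [[30,[-4,-1,0],[0,0,0]],[30,[-8,-1.8,0],[0,0,0]],[30,[-11,-2.3,0],[0,0,0]],[30,[-12,-2.4,0],[0,0,0]],[30,[-12,-2.4,0],[0,0,0]]]}}

```text
t: 13.05
eef_pos: [0.4427, -0.3068, 0.4131]
ee_rot: [-3.14, -0.001, 1.474]
force: [0.9, 0.9, -2.7]
finger_gap: 0.628
grip_force: 64.5
```

```bash
python3 - <<'E'
from h import *
for n in P: cv2.imwrite(f"pics/{n}6.png",r.capture(n)[:,:,::-1])
plan(.4425,-.308,.21,-.087)
a=cv2.imread("pics/scene6.png")[100:300,300:470];b=cv2.imread("pics/top6.png")[210:340,270:440]
o=np.zeros((480,800,3),np.uint8);o[:480,:408]=cv2.resize(a,None,fx=2.4,fy=2.4);o[:299,408:799]=cv2.resize(b,None,fx=2.3,fy=2.3);cv2.imwrite("pics/v6.png",o)
E
```

```text
t 13.15 pos [ 0.4433 -0.3049  0.414 ] shift cm [-0.3364 -0.0399 20.4002] turn [-0.0004 -0.0009 -0.0064] F [ 1.0523 -0.0087 -3.5431] gap 0.625 q6 -0.57
```

View pics/v6.png

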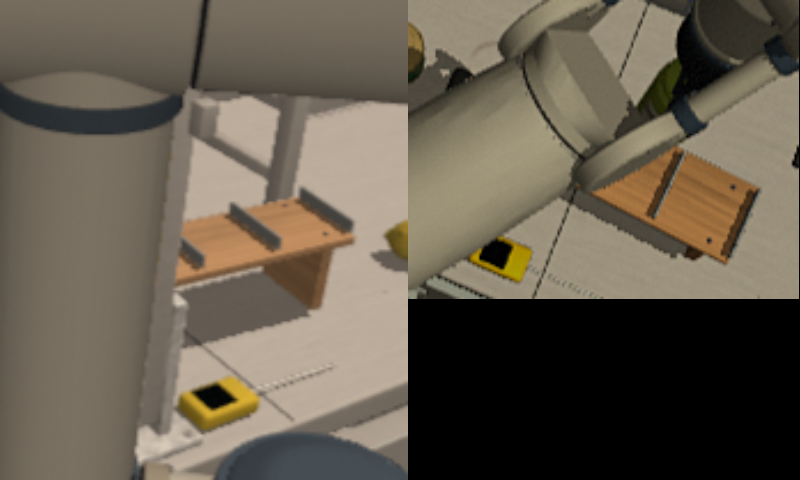

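The arm hides the bottle, so I'm lowering on position and force.

Call:
{"api": "apply_moves", "payload": {"moves": [[30,[-0.2,0,5],[0,0,0]],[30,[-0.3,0,10],[0,0,0]],[30,[-0.3,0,15],[0,0,0]],[30,[-0.3,0,18.5],[0,0,0]],[30,[-0.3,0,20],[0,0,0]]]}}

```text
t: 13.65
eef_pos: [0.4421, -0.306, 0.2097]
ee_rot: [-3.136, -0.004, 1.479]
force: [-0.1, -0.1, -3.5]
finger_gap: 0.619
grip_force: 64.5
```

Call:
{"api": "apply_moves", "payload": {"moves": [[30,[0,0,0.1],[0,0,0]],[30,[0,0,0.3],[0,0,0]],[30,[0,0,0.5],[0,0,0]],[30,[0,0,0.5],[0,0,0]]]}}

```text
t: 14.05
eef_pos: [0.4434, -0.309, 0.2112]
ee_rot: [3.139, 0.002, 1.477]
force: [0.6, 0.9, -2.5]
finger_gap: 0.622
grip_force: 64.5
```

Call:
{"api": "apply_moves", "payload": {"moves": [[30,[0,0,0.3],[0,0,0]],[30,[0,0,0.6],[0,0,0]],[30,[0,0,0.7],[0,0,0]],[30,[0,0,0.7],[0,0,0]]]}}

```text
t: 14.45
eef_pos: [0.4426, -0.3085, 0.2018]
ee_rot: [-3.141, -0.0, 1.477]
force: [-0.2, -0.0, -2.3]
finger_gap: 0.621
grip_force: 64.5
```

Call:
{"api": "apply_moves", "payload": {"moves": [[30,[0,0,0.2],[0,0,0]],[30,[0,0,0.3],[0,0,0]],[30,[0,0,0.3],[0,0,0]]]}}

```text
t: 14.75
eef_pos: [0.4427, -0.3087, 0.2]
ee_rot: [3.141, 0.001, 1.477]
force: [-1.1, 0.9, 1.6]
finger_gap: 0.626
grip_force: 65.0
```

Contact. Releasing and rising straight up.

Call:
{"api": "apply_moves", "payload": {"moves": [[70,[0,0,0],[0,0,0]],[90,[0,0,0],[0,0,0]],[100,[0,0,0],[0,0,0]],[100,[0,0,0],[0,0,0]]]}}

```text
t: 15.15
eef_pos: [0.4428, -0.3086, 0.1992]
ee_rot: [3.141, 0.0, 1.477]
force: [0.0, 0.6, 0.3]
finger_gap: 0.999
grip_force: 0.0
```

Call:
{"api": "apply_moves", "payload": {"moves": [[100,[0,0,-2],[0,0,0]],[100,[0,0,-6],[0,0,0]],[100,[0,0,-11],[0,0,0]],[100,[0,0,-16],[0,0,0]],[60,[0,0,-21],[0,0,0]]]}}

```text
t: 15.65
eef_pos: [0.4424, -0.3083, 0.4112]
ee_rot: [3.141, 0.0, 1.477]
force: [0.7, -0.5, 0.6]
finger_gap: 0.856
grip_force: 0.0
```

Call:
{"api": "apply_moves", "payload": {"moves": [[60,[5,3,-1],[0,0,0]],[60,[10,4,-1],[0,0,0]],[60,[15,3.6,-1],[0,0,0]],[60,[20,3.2,-1],[0,0,0]],[60,[25,2.8,-1],[0,0,0]]]}}

```text
t: 16.15
eef_pos: [0.4938, -0.0701, 0.4191]
ee_rot: [3.142, -0.0, 1.477]
force: [-0.0, -0.2, -0.4]
finger_gap: 0.598
grip_force: 0.0
```

Call:
{"api": "apply_moves", "payload": {"moves": [[60,[5,-0.5,0],[0,0,-0.02]],[60,[10,-1,0],[0,0,-0.04]],[60,[15,-1.5,0],[0,0,-0.06]],[60,[20,-2,0],[0,0,-0.06]],[60,[20,-2,0],[0,0,-0.06]]]}}

```text
t: 16.65
eef_pos: [0.4921, 0.1343, 0.4186]
ee_rot: [-3.14, -0.001, 1.545]
force: [-0.1, -0.3, -0.0]
finger_gap: 0.604
grip_force: 0.0
```

```bash
python3 - <<'E'
from h import *
for n in P: cv2.imwrite(f"pics/{n}7.png",r.capture(n)[:,:,::-1])
plan(.4235,.337,.3,-.08)
a=cv2.imread("pics/scene7.png")[100:300,300:470];b=cv2.imread("pics/top7.png")[210:340,270:440]
o=np.zeros((480,800,3),np.uint8);o[:480,:408]=cv2.resize(a,None,fx=2.4,fy=2.4);o[:299,408:799]=cv2.resize(b,None,fx=2.3,fy=2.3);cv2.imwrite("pics/v7.png",o)
E
```

```text
t 16.75 pos [0.4926 0.1302 0.419 ] shift cm [20.4576 -7.5481 11.8933] turn [-0.0003  0.0004  0.0489] F [ 0.1704 -1.2049  0.1012] gap 0.600 q6 0.22
```

View pics/v7.png

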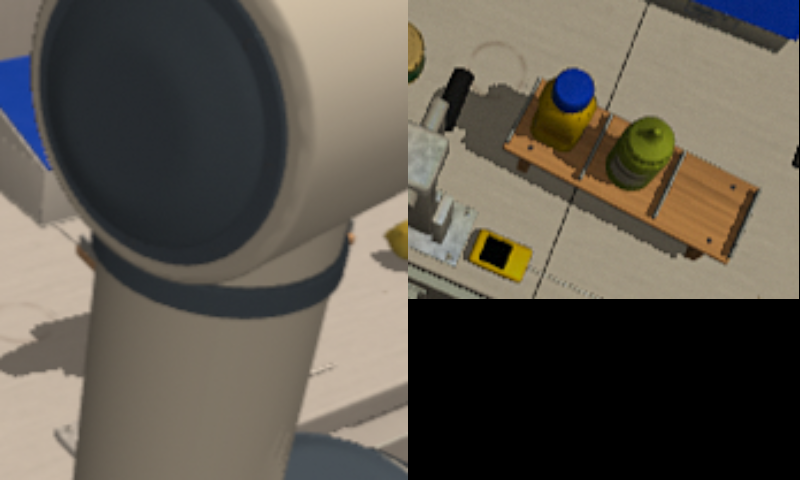

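Both bottles stand in their bays. I'll measure the offsets in the top view, relative to the rack as seen in the same view.

```bash
python3 - <<'E'
from h import *
im=cv2.imread("pics/top7.png");h=cv2.cvtColor(im,cv2.COLOR_BGR2HSV)
psi=-.087;ex=np.array([np.cos(psi),np.sin(psi)]);ey=np.array([-np.sin(psi),np.cos(psi)]);c=np.array([.4430,-.308])
def loc(w):d=np.array(w)-c;return np.array([d@ex,d@ey])*1000
m=cv2.inRange(h,(105,120,40),(130,255,255));m[:225]=0;m[275:]=0
C=max([k for k in cv2.findContours(m,0,1)[0] if 320<k[0,0,0]<360],key=cv2.contourArea);M=cv2.moments(C);u=np.array([M["m10"],M["m01"]])/M["m00"]
print("sauce cap",u,loc(onz("top",u,.256)))
m=cv2.inRange(h,(28,110,40),(45,255,255))
C=max([k for k in cv2.findContours(m,0,1)[0] if 350<k[0,0,0]<400],key=cv2.contourArea);print(cv2.boundingRect(C),cv2.minAreaRect(C))
tip=(np.array([655,130])-[408,0]+.5)/2.3-.5+[270,210];print("tip",loc(onz("top",tip,.267)))
for X,nm in((c+.095*ey,"sauce"),(c,"sq")):print(nm,"expected base, cap/tip px",[proj("top",np.r_[X,z]) for z in(.092,.256,.267)])
E
```

```text
sauce cap [341.5338 248.8728] [ 1.7136 97.7836]
(362, 261, 24, 32) ((371.1188049316406, 275.7569274902344), (22.001506805419922, 32.33329772949219), 41.987213134765625)
tip [-0.2461  4.1621]
sauce expected base, cap/tip px [array([335.0913, 266.3326]), array([342.2574, 249.9926]), array([342.8053, 248.7434])]
sq expected base, cap/tip px [array([366.4838, 282.4903]), array([377.8735, 268.0631]), array([378.7457, 266.9584])]
```

Call:
{"api": "apply_moves", "payload": {"moves": [[60,[4,-4,0],[0,0,0.03]],[60,[8,-7.5,1],[0,0,0.05]],[80,[13,-7.6,4],[0,0,0.05]],[100,[17,-7.6,7],[0,0,0.05]],[100,[20.4,-7.6,9],[0,0,0.05]]]}}

```text
t: 17.25
eef_pos: [0.4241, 0.3306, 0.332]
ee_rot: [3.14, -0.001, 1.484]
force: [1.5, 0.7, -0.7]
finger_gap: 0.998
grip_force: 0.0
```

```bash
python3 - <<'E'
from h import *
r.capture("top");plan(.4235,.337,.158,-.08)
E
```

```text
t 17.30 pos [0.423  0.3355 0.3247] shift cm [ 0.1877  0.1545 16.6687] turn [-0.0068  0.0019 -0.0022] F [-1.7486  1.4711 -6.5192] gap 0.999 q6 0.69
```

Both are within about 4 mm of their bay middles. Now the jar.

Call:
{"api": "apply_moves", "payload": {"moves": [[100,[0.1,0.1,4],[0,0,0]],[100,[0.1,0.1,8],[0,0,0]],[100,[0.1,0.1,12],[0,0,0]],[100,[0.1,0.1,15.5],[0,0,0]],[100,[0.1,0.1,16.8],[0,0,0]]]}}

```text
t: 17.8
eef_pos: [0.4242, 0.3292, 0.1598]
ee_rot: [-3.137, 0.004, 1.484]
force: [-0.2, -0.9, -0.4]
finger_gap: 1.001
grip_force: 0.0
```

Call:
{"api": "apply_moves", "payload": {"moves": [[80,[0,0,0],[0,0,0]],[60,[0,0,0],[0,0,0]],[50,[0,0,0],[0,0,0]],[30,[0,0,0],[0,0,0]],[20,[0,0,0],[0,0,0]]]}}

```text
t: 18.3
eef_pos: [0.426, 0.3323, 0.1674]
ee_rot: [3.137, -0.003, 1.487]
force: [0.5, -1.1, 6.9]
finger_gap: 0.513
grip_force: 60.9
```

Call:
{"api": "apply_moves", "payload": {"moves": [[20,[0,0,0],[0,0,0]],[20,[0,0,-1],[0,0,0]],[20,[0,0,-4],[0,0,0]],[20,[0,0,-8],[0,0,0]],[20,[0,0,-12],[0,0,0]]]}}

```text
t: 18.8
eef_pos: [0.4242, 0.3315, 0.2857]
ee_rot: [-3.141, 0.0, 1.487]
force: [0.4, -0.3, -1.0]
finger_gap: 0.505
grip_force: 61.0
```

```bash
python3 - <<'E'
from h import *
cv2.imwrite("pics/scene8.png",r.capture("scene")[:,:,::-1]);plan(.485,.1,.42,-0.02)
h=cv2.cvtColor(cv2.imread("pics/scene8.png"),cv2.COLOR_BGR2HSV);m=cv2.inRange(h,(55,60,20),(90,255,255))
for C in cv2.findContours(m,0,1)[0]:
    if cv2.contourArea(C)>60:print(cv2.contourArea(C),cv2.boundingRect(C))
print(proj("scene",[.4235,.337,.19]),proj("scene",[.4235,.337,.31]))
E
```

```text
t 18.85 pos [0.4253 0.3322 0.2943] shift cm [-22.555    8.0011 -12.661 ] turn [ 0.0086 -0.0068 -0.0637] F [-2.1391 -2.1541  4.3008] gap 0.511 q6 0.68
120.0 (106, 177, 13, 20)
[130.9318 239.221 ] [118.7495 182.7301]
```

Call:
{"api": "apply_moves", "payload": {"moves": [[20,[0,0.5,-4.5],[0,0,0]],[20,[-2,2,-8.5],[0,0,0]],[20,[-6,5,-11],[0,0,0]],[20,[-10,7.5,-12.2],[0,0,0]],[20,[-15,8,-12.6],[0,0,0]]]}}

```text
t: 19.35
eef_pos: [0.4932, 0.1788, 0.4105]
ee_rot: [3.14, -0.0, 1.488]
force: [1.6, -0.3, -1.5]
finger_gap: 0.511
grip_force: 61.3
```

Call:
{"api": "apply_moves", "payload": {"moves": [[20,[-5,0,0],[0,0,0]],[20,[-10,0.4,0],[0,0,0]],[20,[-15,0.8,0],[0,0,0]],[20,[-20,1.2,0],[0,0,0]],[20,[-25,1.6,0],[0,0,0]]]}}

```text
t: 19.85
eef_pos: [0.4859, -0.0717, 0.4105]
ee_rot: [3.14, -0.0, 1.487]
force: [2.0, -0.2, -0.5]
finger_gap: 0.513
grip_force: 61.3
```

```bash
python3 - <<'E'
from h import *
plan(.4345,-.407,.42,-.087)
E
```

```text
t 19.85 pos [ 0.4859 -0.0717  0.4105] shift cm [-33.8382  -2.3313  -0.9534] turn [ 0.0011 -0.0001  0.0036] F [ 1.9611 -0.2096 -0.5009] gap 0.513 q6 -0.13
```

Call:
{"api": "apply_moves", "payload": {"moves": [[20,[-5,0,-0.5],[0,0,0]],[20,[-10,0,-0.5],[0,0,0]],[20,[-15,-0.3,-0.5],[0,0,0]],[20,[-20,-0.8,-0.5],[0,0,0]],[20,[-25,-1.5,-0.5],[0,0,0]]]}}

```text
t: 20.35
eef_pos: [0.4502, -0.3186, 0.4151]
ee_rot: [3.141, 0.0, 1.487]
force: [0.5, -0.6, -0.8]
finger_gap: 0.511
grip_force: 61.3
```

Call:
{"api": "apply_moves", "payload": {"moves": [[20,[-4,-0.5,0],[0,0,0]],[20,[-7.5,-0.8,0],[0,0,0]],[20,[-8.8,-0.8,0],[0,0,0]],[20,[-8.8,-0.8,0],[0,0,0]],[20,[-8.8,-0.8,0],[0,0,0]]]}}

```text
t: 20.85
eef_pos: [0.4359, -0.403, 0.4151]
ee_rot: [3.141, -0.0, 1.488]
force: [0.8, 0.6, -0.4]
finger_gap: 0.516
grip_force: 61.3
```

```bash
python3 - <<'E'
from h import *
plan(.4345,-.407,.175,-.087)
E
```

```text
t 20.85 pos [ 0.4359 -0.403   0.4151] shift cm [-0.4237 -0.1166 24.0078] turn [ 0.0003 -0.0004  0.0038] F [ 0.7647  0.5698 -0.3919] gap 0.516 q6 -0.72
```

Call:
{"api": "apply_moves", "payload": {"moves": [[20,[-0.4,-0.1,5],[0,0,0]],[20,[-0.4,-0.1,10],[0,0,0]],[20,[-0.4,-0.1,15],[0,0,0]],[20,[-0.4,-0.1,19],[0,0,0]],[20,[-0.4,-0.1,22.5],[0,0,0]]]}}

```text
t: 21.35
eef_pos: [0.4346, -0.4052, 0.1879]
ee_rot: [-3.141, -0.001, 1.489]
force: [0.7, -0.5, -1.2]
finger_gap: 0.511
grip_force: 61.3
```

Call:
{"api": "apply_moves", "payload": {"moves": [[20,[0,0,0.5],[0,0,0]],[20,[0,0,1],[0,0,0]],[20,[0,0,1.4],[0,0,0]],[20,[0,0,1.5],[0,0,0]],[20,[0,0,1.5],[0,0,0]]]}}

```text
t: 21.85
eef_pos: [0.4347, -0.4082, 0.1765]
ee_rot: [3.14, 0.002, 1.487]
force: [0.2, -0.0, -0.3]
finger_gap: 0.511
grip_force: 61.3
```

Call:
{"api": "apply_moves", "payload": {"moves": [[20,[0,0,0.3],[0,0,0]],[20,[0,0,0.5],[0,0,0]],[20,[0,0,0.5],[0,0,0]]]}}

```text
t: 22.15
eef_pos: [0.4342, -0.4078, 0.1696]
ee_rot: [3.142, -0.0, 1.487]
force: [0.4, 0.4, -1.9]
finger_gap: 0.509
grip_force: 61.4
```

Call:
{"api": "apply_moves", "payload": {"moves": [[20,[0,0,0.2],[0,0,0]],[20,[0,0,0.3],[0,0,0]],[20,[0,0,0.3],[0,0,0]]]}}

```text
t: 22.45
eef_pos: [0.4343, -0.4082, 0.1694]
ee_rot: [3.14, 0.002, 1.487]
force: [-2.6, 1.0, 7.4]
finger_gap: 0.509
grip_force: 62.1
```

Contact. Releasing, rising and drawing clear.

Call:
{"api": "apply_moves", "payload": {"moves": [[70,[0,0,-0.2],[0,0,0]],[90,[0,0,-0.2],[0,0,0]],[100,[0,0,-0.2],[0,0,0]],[100,[0,0,-0.2],[0,0,0]]]}}

```text
t: 22.85
eef_pos: [0.4341, -0.4077, 0.1682]
ee_rot: [-3.141, -0.001, 1.487]
force: [-0.1, -0.6, -0.2]
finger_gap: 0.999
grip_force: 0.0
```

Call:
{"api": "apply_moves", "payload": {"moves": [[100,[0,0,-2],[0,0,0]],[100,[0,0,-6],[0,0,0]],[100,[0,0,-11],[0,0,0]],[100,[0,0,-16],[0,0,0]],[100,[-5,0,-20],[0,0,0]]]}}

```text
t: 23.35
eef_pos: [0.432, -0.4439, 0.367]
ee_rot: [3.135, 0.004, 1.492]
force: [1.4, -0.6, 1.6]
finger_gap: 0.996
grip_force: 0.0
```

Call:
{"api": "apply_moves", "payload": {"moves": [[100,[-5,-3,0],[0,0,0]],[100,[-10,-6,0],[0,0,0]],[100,[-14,-9,0],[0,0,0]],[100,[-14,-9,0],[0,0,0]],[100,[-14,-9,0],[0,0,0]]]}}

```text
t: 23.85
eef_pos: [0.3274, -0.5806, 0.3583]
ee_rot: [-3.14, -0.002, 1.483]
force: [-0.1, 0.6, 0.0]
finger_gap: 1.003
grip_force: 0.0
```

```bash
python3 - <<'E'
from h import *
im=np.ascontiguousarray(r.capture("top")[:,:,::-1]);cv2.imwrite("pics/top9.png",im);cv2.imwrite("pics/scene9.png",r.capture("scene")[:,:,::-1])
psi=-.087;ex=np.array([np.cos(psi),np.sin(psi)]);ey=np.array([-np.sin(psi),np.cos(psi)]);c=np.array([.4430,-.308])
h=cv2.cvtColor(im,cv2.COLOR_BGR2HSV)
for nm,lo,hi,z in(("jar",(55,60,20),(90,255,255),.1875),("sauce",(105,120,40),(130,255,255),.256)):
    m=cv2.inRange(h,lo,hi);m[:225]=0;m[320:]=0;m[:,:320]=0;m[:,430:]=0
    for C in cv2.findContours(m,0,1)[0]:
        if cv2.contourArea(C)>80:
            M=cv2.moments(C);u=np.array([M["m10"],M["m01"]])/M["m00"];d=onz("top",u,z)-c;print(nm,u,1000*d@ex,1000*d@ey)
print(r.state()["eef_pos"])
a=cv2.resize(im[200:340,220:440],None,fx=3.5,fy=3.5,interpolation=cv2.INTER_CUBIC);cv2.imwrite("pics/v9.png",a)
E
```

```text
jar [408.1678 291.2513] 3.141689473953951 -95.92096568507658
sauce [341.5494 248.892 ] 1.68795613901611 97.72893044547479
[ 0.3298 -0.5783  0.3597]
```

View pics/v9.png

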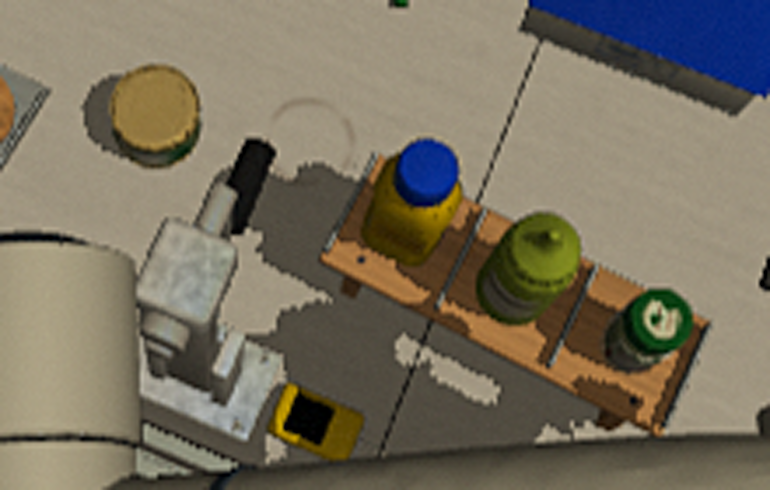

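All three stand upright near the middle of their bays, with sauce at (427,172), squeeze at (548,236) and jar at (662,320). The tin at (155,110) has not moved, so I'm handing in.

```bash
python3 -c "
from cell import r
print(r.close_job())"
```

```text
the job is handed in; nothing more can be done
None
```

The job is handed in at about 24 s (the judge returned no verdict): sauce bottle left bay, squeeze bottle middle, spice jar right, all upright and within about 5 mm of bay middle by the top camera, tin and cup not touched; on the way the open gripper bumped the left pot shelf once (49 N at the wrist, 36 N on a finger pad).

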